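# Turn the tasting plank over for serving

### The arm

A 7-joint arm with a two-finger parallel gripper is mounted at the origin on a cart in front of the work surface, level with it; the furniture and walls round the work are solid. World frame = base frame: x ahead of the robot, y to its left, z up, the work surface at z = 0. Lengths are in m, angles in rad, forces in N, time in s.
With the tool pointing down it reaches from about 0.425 to 0.8 m from the base axis. Payload 8.3 kg.
Tool frame: the origin (TCP) lies between the finger pads; the fingertips stand 8 mm ahead of it and the grasp point (between the pads) lies 11 mm behind it (arm.nose_length is the z of the fingertips in the tool frame, in m); z points along the fingers, y is the line along which they close (so a half turn about z gives the same grasp; the last joint's range is limited). The gripper opens to 85 mm and grips with 20 to 120 N. Pads are 22 mm wide; open, the fingers measure 114 mm over their backs; the gripper's body (76 mm by 85 mm) begins 54 mm behind the grasp point. The pads swing forward as they close: fully open they stand 13 mm farther back than shut.
Start: joints at [-1.245, 0.383, 0.016, 1.37, -0.006, 1.388, -0.046], TCP at [0.237, 0.578, 0.239] pointing down, gripper open.
Joint ranges: [-2.95, 2.95], [-0.25, 2.06], [-1.52, 1.56], [0.18, 2.33], [-1.44, 4.58], [0.02, 2.06], [-3.01, 3.01]. Speed limits (rad/s): [2.39, 2.39, 3.01, 3.01, 3.14, 3.14, 3.14].

### API

Orientations are given as a rotation vector (axis times angle).
In Python, from bench import arm, vision, order, search_frame, spot_point gives the robot as it stands.
- The arm moves only by the tool arm_command, never from a script. Its argument "series" is a list that holds one entry, the list of rows, each a list of 4 numbers: the shift along the world's x, y, z in cm, then the turn about the world's z in degrees. A call has exactly 10 rows; each row shifts and turns the commanded pose from where the row before left it; what a row does not reach is not made up. A row lasts 1/8 s, in which the tool goes at most 62.5 mm and 10.7 degrees, less where a joint would pass 70% of its speed; a pose out of reach is approached as far as the arm can. A call is refused whole if a number of a shift passes 6.25 or a number of a turn 10.7, either way. A call with a gripper value outside its range is refused whole. "claw" is the finger opening in cm, from 0 to 8.54, set as the call begins (left out, the last holds). The fingers move at their own pace and stop on an object; the grip force is fixed at half the most. Time passes only in rows, so rows that do not move let the fingers close, or fill a call up. It gives the time, the measured TCP pose, the force, the opening and the grip force at its end, in the units of the state.
- arm.read_state(): the state, without advancing time (a new reading comes with each control period).
- vision.read_camera(name): name is "scene" or "top"; returns (picture, depth): 400x640x3 uint8, red, green, blue; 400x640 float32, m along the optical axis (not along the pixel's ray), 0 where there is no reading.
- vision.camera_info(name): a dict with "fovy" (degrees; the focal length in pixels is half the picture's height over the tangent of half this angle, whatever the lens; pixels are square), "cx", "cy" (the principal point, pixels), "rvec" (rotation vector, rad) and "tvec" (3), from world to camera coordinates, as OpenCV has them. Camera axes: x right, y down, z forward; pixel columns grow to the right and rows downward; lengths in m; the calibration is good to about 2 mm. A picture is of the moment at which its call begins. camera_info takes no time and is no camera call.
- order.job_done(): hands the job in; it is judged then, once.
Trained networks look in the newest picture that a camera, given by its name, has taken for a name from the list of things; names that differ only in an ending like _2 or _b are one class to them, and where a whole thing is asked for, a point or a joint stands for the part that bears it (a point fixed in the world has none). Each returns a list of dicts, best first, with "score" (0 to 1); they miss things now and then, are a little off and sometimes report something else, mostly with a low value. They report only what shows in the picture. A call takes as long as a camera call.
- search_frame(camera, target): "extent" ([left, top, right, bottom] in pixels, round what is visible of it).
- spot_point(camera, target): "position" ([column, row] in pixels: a listed point, or the origin of a listed thing).
The state is a dict: "clock": time; "qpos": joint angles; "dq": joint speeds; "effort": joint torques, N m; "tcp_pos": TCP position; "ee_rot": TCP orientation; "contact_force": force on the tool from outside, world axes, zero at the start; "moment": the same for the moment, N m; "width": finger opening in m; "gripper_force": force on a finger pad.
Only numpy, scipy, OpenCV 4.12 (cv2) and the standard library are available. Lean on these libraries where they do the work, as an engineer would, in place of code of your own. Each camera call takes 0.05 s, during which the arm holds its last target. There are 200 camera calls.

### The job

The tasting plank is stored with its three hollows facing down, sunk in the channel of its low wooden holder where its sides cannot be gripped. Slide it along the channel until one end sticks out about 5 cm past the holder while it still lies flat there, then take it by that end, turn it over and lay it gently, hollows up, flat and wholly on the carved cutting board. Do not drop it or let it topple over, and leave the cheeses round about where they are.

Things in the scene. Friction and masses are not known exactly. Their poses are not given: they have to be found in the camera images.
- plank: pale wooden tasting plank, 64 mm wide (its x), 170 mm long (its y), 20 mm thick (its z), about 0.18 kg, loose. Origin at the middle of the solid. The plain face is on its +z side (up at the start); the face on its -z side has three round hollows, 41 mm across and 6 mm deep (down at the start). Plain straight sides and square-cut end faces, on which it can stand upright by itself if set down squarely
- plank_end_a (a point): middle of the plank's end face at its +y end, at half thickness
- plank_end_b (a point): middle of the plank's end face at its -y end, at half thickness
- holder: fixed wooden holder, 104 mm wide (its x), 200 mm long (its y), 68 mm high. Origin at the centre of its underside on the counter, z up. Its deck is at 50 mm; along both long sides of the deck runs a rail 18 mm high and 18 mm wide, leaving a channel 68 mm wide along its y, open at both ends, in which the plank lies, its top 2 mm above the rails. It is free beyond both ends
- carved_board: fixed dark carved cutting board with a groove, 190 mm (its x) by 300 mm (its y), flat top 22 mm above the counter. Origin at the centre of its underside on the counter, z up
- tasting_cube: bystander: loose pale cube of cheese, about 50 mm, in front of the holder; origin under its centre
- little_tomme: bystander: loose small brown round cheese, 86 mm across, 59 mm high, behind the holder; origin under its centre
- goat_drum: bystander: loose white drum-shaped cheese, 98 mm across, 67 mm high, behind the holder; origin under its centre

How it is judged:
On the way, in this order (a step that is already met when the one before it is completed fails the run):
1. the plank lies flat in the holder's channel with one end at least 35 mm past the holder's end ((y of plank in the frame of holder above 0.05 m or y of plank in the frame of holder below -0.05 m) and angle between plank's own z axis and vertical below 0.06 rad and x of plank in the frame of holder between -0.006 and 0.006 m and z of plank in the frame of holder between 0.056 and 0.064 m), for 0.2 s.
2. the plank has been turned past upright, hollows side up (angle between plank's own z axis and vertical above 1.9 rad), for 0.05 s.
At the end, for the whole second after the job is handed in: the plank lies at rest on the carved board's top, hollows up, flat within about 5 degrees, the middles of both its ends over the board (angle between plank's own z axis and vertical above 3.06 rad and z of plank in the frame of carved_board between 0.028 and 0.037 m and x of plank_end_a in the frame of carved_board between -0.093 and 0.093 m and y of plank_end_a in the frame of carved_board between -0.148 and 0.148 m and x of plank_end_b in the frame of carved_board between -0.093 and 0.093 m and y of plank_end_b in the frame of carved_board between -0.148 and 0.148 m and linear speed of plank below 0.02 m/s and angular speed of plank below 0.15 rad/s); the robot touches nothing.
It fails at once if the plank is dropped, thrown or left to topple (its middle moves faster than 0.8 m/s) (linear speed of plank above 0.8 m/s).
It fails at once if the tasting cube is pushed more than 25 mm (distance of tasting_cube from where it was at the start of the episode above 0.025 m).
It fails at once if the little tomme is pushed more than 25 mm (distance of little_tomme from where it was at the start of the episode above 0.025 m).
It fails at once if the goat drum is pushed more than 25 mm (distance of goat_drum from where it was at the start of the episode above 0.025 m).
It also fails if it takes over 69 s, if anything falls off the work surface, if the arm or the gripper's body presses on something with over 40 N, if the wrist force passes 120 N, or if a joint passes its speed limit or range.

## Working session

There is one attempt and no reset: what is moved stays moved. The work goes in short steps, Python scripts to look and compute and a tool call to move; the robot and the scene stay as the last step left them, time stands still between calls to the robot, and variables do not carry over. Pictures are saved under pics/ and viewed, at most 10 in all, crops included, and the job is handed in when it is done.

Besides the shell and the picture viewer there is one more tool, called after "Emit:" by a JSON object that holds its "method" and its "body", one argument or row to a line. arm_command: Moves the arm, as the interface text tells. Its arguments: {"type":"object","properties":{"series":{"type":"array","items":{"type":"array","items":{"type":"array","items":{"type":"number"}}}},"claw":{"type":"number"}},"required":["series"]}

```bash
mkdir -p pics; cat > h.py <<'E'
import numpy as np, cv2
from bench import arm, vision, order, search_frame, spot_point
def cam(n):
    i=vision.camera_info(n); R=cv2.Rodrigues(np.array(i["rvec"],float))[0]; t=np.array(i["tvec"],float).ravel()
    f=200/np.tan(np.radians(i["fovy"])/2); return R,t,f,i["cx"],i["cy"]
def cloud(n,d):
    R,t,f,cx,cy=cam(n); v,u=np.mgrid[0:400,0:640]
    P=np.stack([(u-cx)/f*d,(v-cy)/f*d,d],-1); return (P-t)@R   # world
def shot(n,name=None):
    p,d=vision.read_camera(n)
    if name: cv2.imwrite(f"pics/{name}.png",p[...,::-1])
    return p,d,cloud(n,d)
def st():
    s=arm.read_state(); print({k:np.round(s[k],3).tolist() for k in("clock","tcp_pos","ee_rot","qpos","contact_force","width","gripper_force")})
E
python3 - <<'E'
from h import *
st(); print(arm.nose_length)
for n in("top","scene"):
    p,d,P=shot(n,n+"0"); print(n,{k:np.round(v,3).tolist() for k,v in vision.camera_info(n).items() if not isinstance(v,str)})
    for t in("plank","plank_end_a","plank_end_b","holder","carved_board","tasting_cube","little_tomme","goat_drum"):
        for r in spot_point(n,t)[:2]:
            c,w=np.round(r["position"]).astype(int); print(t,round(r["score"],2),c,w,P[min(max(w,0),399),min(max(c,0),639)].round(3))
E
```

```text
{'clock': 0.0, 'tcp_pos': [0.237, 0.578, 0.238], 'ee_rot': [-0.607, -3.082, 0.003], 'qpos': [-1.245, 0.384, 0.016, 1.371, -0.006, 1.388, -0.047], 'contact_force': [0.039, -0.585, 0.441], 'width': 0.085, 'gripper_force': 0.0}
0.008
top {'fovy': 46.687, 'cx': 316.165, 'cy': 199.57, 'rvec': [2.111, -2.106, 0.184], 'tvec': [-0.062, 0.573, 0.98]}
plank 0.9 270 212 [0.542 0.041 0.068]
plank_end_a 0.77 232 217 [0.53  0.123 0.074]
plank_end_b 0.77 232 217 [0.53  0.123 0.074]
holder 0.73 272 216 [0.533 0.036 0.071]
carved_board 0.4 302 147 [ 0.696 -0.027  0.055]
tasting_cube 0.67 306 282 [ 0.392 -0.039  0.05 ]
little_tomme 0.63 304 146 [ 0.696 -0.032  0.06 ]
goat_drum 0.59 253 140 [0.709 0.084 0.066]
scene {'fovy': 54.706, 'cx': 317.658, 'cy': 189.584, 'rvec': [2.187, -0.923, 0.366], 'tvec': [-0.454, 0.301, 0.686]}
plank 0.72 275 170 [0.55  0.049 0.066]
plank_end_a 0.72 249 161 [0.524 0.118 0.07 ]
plank_end_b 0.72 249 161 [0.524 0.118 0.07 ]
holder 0.71 278 189 [ 0.51  -0.008  0.068]
holder 0.63 317 146 [0.706 0.061 0.044]
carved_board 0.89 360 276 [ 0.485 -0.278  0.025]
tasting_cube 0.64 251 242 [ 0.38  -0.067  0.044]
little_tomme 0.82 341 175 [ 0.677 -0.053  0.029]
goat_drum 0.59 312 148 [0.698 0.072 0.036]
```

View pics/top0.png

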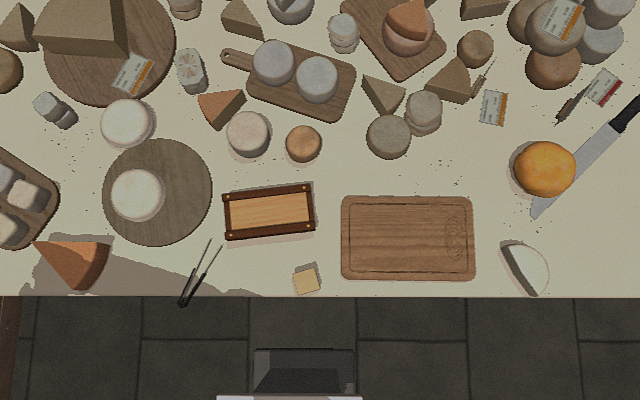

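View pics/scene0.png

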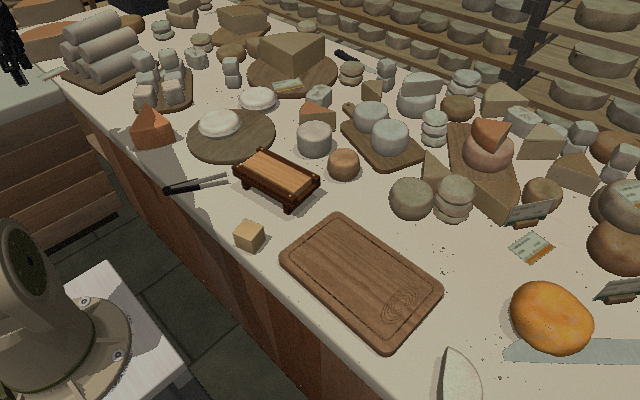

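```bash
python3 - <<'E'
from h import *
P=[];
for n in("top","scene"):
    p,d,W=shot(n); W=W[d>0]
    for nm,z0,z1,b in(("rails+plank",.063,.080,(.45,.62,-.12,.16)),("plank",.0705,.080,(.45,.62,-.12,.16)),("board",.014,.032,(.38,.8,-.5,-.12))):
        m=(W[:,2]>z0)&(W[:,2]<z1)&(W[:,0]>b[0])&(W[:,0]<b[1])&(W[:,1]>b[2])&(W[:,1]<b[3])
        Q=W[m]; r=cv2.minAreaRect(Q[:,:2].astype(np.float32)*1000)
        print(n,nm,m.sum(),np.round(r[0]),np.round(r[1]),round(r[2],1),"zmed",np.median(Q[:,2]).round(4),"pct",np.percentile(Q[:,:2],[1,99],axis=0).round(3).tolist())
E
```

```text
top rails+plank 3692 [545.  45.] [105. 199.] 7.0 zmed 0.0691 pct [[0.487, -0.049], [0.602, 0.139]]
top plank 980 [545.  47.] [100. 192.] 7.6 zmed 0.0715 pct [[0.495, -0.041], [0.594, 0.129]]
top board 11149 [ 598. -310.] [380. 402.] 89.9 zmed 0.0223 pct [[0.4, -0.415], [0.688, -0.123]]
scene rails+plank 2186 [546.  47.] [105. 201.] 6.9 zmed 0.0685 pct [[0.488, -0.05], [0.602, 0.139]]
scene plank 193 [542.  42.] [ 80. 168.] 2.1 zmed 0.071 pct [[0.509, -0.041], [0.584, 0.126]]
scene board 12638 [ 598. -310.] [380. 404.] 89.8 zmed 0.0215 pct [[0.398, -0.414], [0.745, -0.124]]
```

```bash
python3 - <<'E'
from h import *
for n in("top","scene"):
    p,d,W=shot(n); hsv=cv2.cvtColor(p,cv2.COLOR_RGB2HSV)
    X,Y,Z=W[...,0],W[...,1],W[...,2]
    roi=(X>.45)&(X<.64)&(Y>-.08)&(Y<.17)&(Z>.045)&(d>0)
    m=roi&(p.sum(-1)>330)
    print(n,"bright",np.percentile(p.sum(-1)[roi],[10,50,90]))
    m=cv2.morphologyEx(m.astype(np.uint8),cv2.MORPH_OPEN,np.ones((3,3)))>0
    Q=W[m]; r=cv2.minAreaRect(Q[:,:2].astype(np.float32)*1000); print("plank",m.sum(),np.round(r[0],1),np.round(r[1]),round(r[2],1),np.median(Q[:,2]))
    m=(X>.36)&(X<.62)&(Y>-.45)&(Y<-.09)&(Z>.012)&(Z<.03)&(d>0)
    m=cv2.morphologyEx(m.astype(np.uint8),cv2.MORPH_OPEN,np.ones((5,5)))
    k,l,s,c=cv2.connectedComponentsWithStats(m); j=1+s[1:,4].argmax(); Q=W[l==j]
    r=cv2.minAreaRect(Q[:,:2].astype(np.float32)*1000); print("board",s[j,4],np.round(r[0],1),np.round(r[1]),round(r[2],1))
    for t,b in(("cube",(.35,.44,-.1,.02)),("tomme",(.63,.76,-.1,.03)),("drum",(.63,.78,.03,.14))):
        m=(X>b[0])&(X<b[1])&(Y>b[2])&(Y<b[3])&(Z>.02)&(d>0); print(t,np.percentile(W[m],[2,50,98],axis=0).round(3).tolist())
st()
E
```

```text
top bright [124. 357. 401.]
plank 2160 [546.1  43.6] [ 64. 169.] 6.8 0.07013803854142558
board 11015 [ 493.2 -266.9] [301. 191.] 89.4
cube [[0.368, -0.065, 0.046], [0.394, -0.039, 0.05], [0.419, -0.013, 0.054]]
tomme [[0.67, -0.068, 0.027], [0.704, -0.03, 0.056], [0.743, 0.007, 0.061]]
drum [[0.685, 0.053, 0.027], [0.725, 0.095, 0.066], [0.774, 0.137, 0.07]]
scene bright [ 80. 191. 386.]
plank 1167 [546.9  45.8] [ 64. 170.] 6.9 0.06936482371730258
board 12283 [ 493.1 -265. ] [300. 192.] 89.3
cube [[0.367, -0.067, 0.022], [0.39, -0.046, 0.048], [0.42, -0.014, 0.051]]
tomme [[0.67, -0.069, 0.022], [0.698, -0.039, 0.054], [0.741, 0.002, 0.059]]
drum [[0.686, 0.053, 0.021], [0.717, 0.083, 0.064], [0.771, 0.134, 0.068]]
{'clock': 1.1, 'tcp_pos': [0.237, 0.578, 0.239], 'ee_rot': [-0.607, -3.082, 0.0], 'qpos': [-1.245, 0.383, 0.016, 1.37, -0.006, 1.388, -0.046], 'contact_force': [-0.379, -0.277, -0.287], 'width': 0.085, 'gripper_force': 0.0}
```

Emit:
{"method": "arm_command", "body": {
  "series": [
    [[3.2,-4.5,0,-6.7],[3.2,-4.5,0,-6.7],[3.2,-4.5,0,-6.7],[3.2,-4.5,0,-6.7],[3.2,-4.5,0,-6.7],[3.2,-4.5,0,-6.7],[3.2,-4.5,0,-6.7],[3.2,-4.5,0,-6.7],[3.2,-4.5,0,-6.7],[0,0,0,0]]
  ],
  "claw": 0
}}

```text
clock: 2.35
tcp_pos: [0.5272, 0.1678, 0.2396]
ee_rot: [2.083, 2.348, -0.001]
contact_force: [-0.5, 0.0, -0.1]
width: 0.0004
gripper_force: 0.0
```

Emit:
{"method": "arm_command", "body": {
  "series": [
    [[0.35,0.1,-5,0],[0,0,-5,0],[0,0,-5,0],[0,0,-2.5,0],[0,0,0,0],[0.12,-1,0,0],[0.12,-1,0,0],[0.12,-1,0,0],[0.1,-0.8,0,0],[0,0,0,0]]
  ],
  "claw": 0
}}

```text
clock: 3.6
tcp_pos: [0.5333, 0.1354, 0.0646]
ee_rot: [2.074, 2.359, 0.001]
contact_force: [-0.5, 0.7, 0.2]
width: -0.0003
gripper_force: 0.0
```

Emit:
{"method": "arm_command", "body": {
  "series": [
    [[0.09,-0.75,0,0],[0.09,-0.75,0,0],[0.09,-0.75,0,0],[0.09,-0.75,0,0],[0.09,-0.75,0,0],[0.09,-0.75,0,0],[0.09,-0.75,0,0],[0.09,-0.75,0,0],[0,0,0,0],[0,0,0,0]]
  ],
  "claw": 0
}}

```text
clock: 4.85
tcp_pos: [0.54, 0.076, 0.0641]
ee_rot: [-2.073, -2.36, 0.001]
contact_force: [-0.7, -0.1, 0.0]
width: 0.0002
gripper_force: 0.0
```

```bash
python3 - <<'E'
from h import *
st()
p,d,W=shot("scene","s1"); p,d,W=shot("top","t1")
X,Y,Z=W[...,0],W[...,1],W[...,2]
roi=(X>.47)&(X<.64)&(Y>-.15)&(Y<.03)&(Z>.045)&(Z<.078)&(d>0)
m=roi&(p.sum(-1)>330)
m=cv2.morphologyEx(m.astype(np.uint8),cv2.MORPH_OPEN,np.ones((3,3)))>0
Q=W[m]; r=cv2.minAreaRect(Q[:,:2].astype(np.float32)*1000); print(m.sum(),np.round(r[0],1),np.round(r[1]),round(r[2],1),np.median(Q[:,2]),Q[:,:2].min(0))
a=cv2.imread("pics/s1.png")[100:260,170:390]; b=cv2.imread("pics/t1.png")[130:290,190:410]
cv2.imwrite("pics/c1.png",cv2.resize(np.vstack([a,b]),None,fx=1.8,fy=1.8))
E
```

```text
{'clock': 4.85, 'tcp_pos': [0.54, 0.076, 0.064], 'ee_rot': [-2.073, -2.36, 0.001], 'qpos': [-0.552, 0.391, 0.433, 1.82, -0.194, 0.973, 0.092], 'contact_force': [-0.686, -0.062, 0.022], 'width': 0.0, 'gripper_force': 0.0}
1275 [559.6 -55.9] [ 63. 101.] 8.1 0.06998640529846128 [ 0.52395825 -0.10862303]
```

View pics/c1.png

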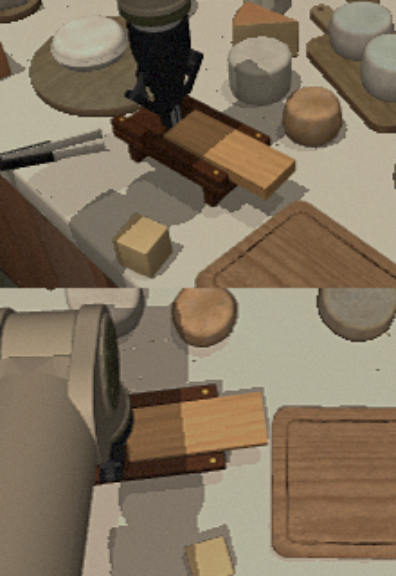

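Emit:
{"method": "arm_command", "body": {
  "series": [
    [[0,0.5,2,0],[0,0,3,0],[0,0,3,0],[0.6,-4.3,0,0],[0.6,-4.3,0,0],[0.6,-4.3,0,0],[0.6,-4.3,0,0],[0,0,0,0],[0,0,0,0],[0,0,0,0]]
  ],
  "claw": 0
}}

```text
clock: 6.2
tcp_pos: [0.5642, -0.0888, 0.1441]
ee_rot: [-2.07, -2.363, -0.001]
contact_force: [-0.3, 0.3, -0.0]
width: -0.0003
gripper_force: 0.0
```

Emit:
{"method": "arm_command", "body": {
  "series": [
    [[0,0,0,0],[0,0,0,0],[0,0,0,0],[0,0,0,0],[0,0,0,0],[0,0,-2.8,0],[0,0,-3,0],[0,0,-3,0],[0,0,0,0],[0,0,0,0]]
  ],
  "claw": 8.5
}}

```text
clock: 7.45
tcp_pos: [0.5648, -0.0909, 0.0574]
ee_rot: [2.073, 2.36, 0.001]
contact_force: [0.1, 0.2, 1.1]
width: 0.085
gripper_force: 0.0
```

Emit:
{"method": "arm_command", "body": {
  "series": [
    [[0,0,0,0],[0,0,0,0],[0,0,0,0],[0,0,0,0],[0,0,0,0],[0,0,0,0],[0,0,0.5,0],[0,0,0.5,0],[0,0,0.5,0],[0,0,0,0]]
  ],
  "claw": 6
}}

```text
clock: 8.7
tcp_pos: [0.5645, -0.0907, 0.0718]
ee_rot: [2.073, 2.36, 0.001]
contact_force: [0.4, -0.3, -2.5]
width: 0.0626
gripper_force: 66.0
```

```bash
python3 - <<'E'
from h import *
st()
p,d,W=shot("scene","s2"); 
a=p[90:250,200:400,::-1]; cv2.imwrite("pics/c2.png",cv2.resize(a,None,fx=3,fy=3,interpolation=cv2.INTER_CUBIC))
E
```

```text
{'clock': 8.7, 'tcp_pos': [0.564, -0.091, 0.072], 'ee_rot': [2.073, 2.36, 0.001], 'qpos': [-0.295, 0.444, 0.508, 1.746, -0.248, 1.015, 0.433], 'contact_force': [0.432, -0.269, -2.524], 'width': 0.063, 'gripper_force': 66.028}
```

View pics/c2.png

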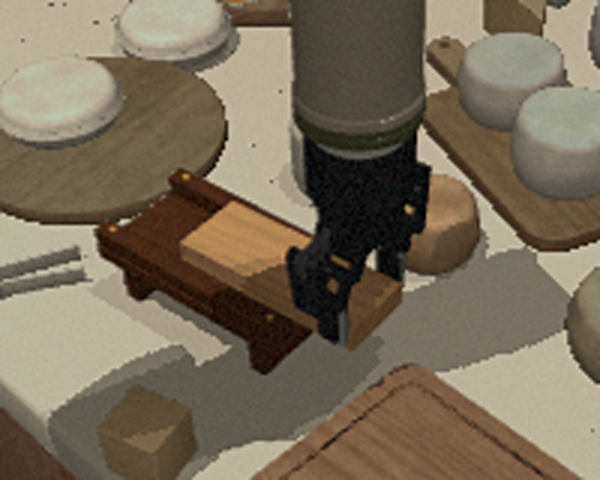

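```bash
cat >> h.py <<'E'
def tilt(lo=(.50,.60,-.05,.06),zmin=.06,name=None):
    st(); p,d,W=shot("scene",name); X,Y,Z=W[...,0],W[...,1],W[...,2]
    m=(X>lo[0])&(X<lo[1])&(Y>lo[2])&(Y<lo[3])&(Z>zmin)&(d>0)&(p[...,0].astype(int)-p[...,2]>35)&(p.sum(-1)>180)
    m=cv2.erode(m.astype(np.uint8),np.ones((3,3)))>0
    Q=W[m]; c=np.median(Q,0); k=np.linalg.norm(Q-c,axis=1)<.12; Q=Q[k]; c=Q.mean(0); n=np.linalg.svd(Q-c,full_matrices=False)[2][2]; n*=np.sign(n[2]); print(m.sum(),"c",c.round(3),"n",n.round(3),"res",np.std((Q-c)@n).round(4),"z",Q[:,2].min().round(3),Q[:,2].max().round(3))
    return p,Q
E
python3 -c "
from h import *
tilt(); print(np.round(arm.read_state()['moment'],3))"
```

```text
{'clock': 8.75, 'tcp_pos': [0.564, -0.091, 0.071], 'ee_rot': [2.073, 2.361, 0.0], 'qpos': [-0.295, 0.444, 0.508, 1.746, -0.249, 1.015, 0.433], 'contact_force': [0.472, 0.229, -2.233], 'width': 0.063, 'gripper_force': 66.028}
576 c [0.543 0.019 0.081] n [-0.05   0.015  0.999] res 0.0024 z 0.067 0.085
[-0.149 -0.085 -0.023]
```

Emit:
{"method": "arm_command", "body": {
  "series": [
    [[0,0,-0.6,0],[0,0,-0.5,0],[0,0,0,0],[0,0,0,0],[0,0,0,0],[0,0,0,0],[0,0,0,0],[0,0,0,0],[0,0,0,0],[0,0,0,0]]
  ],
  "claw": 6.25
}}

```text
clock: 10.05
tcp_pos: [0.5642, -0.0906, 0.0603]
ee_rot: [-2.073, -2.361, -0.0]
contact_force: [-0.6, 0.1, -1.5]
width: 0.0625
gripper_force: 57.5
```

Emit:
{"method": "arm_command", "body": {
  "series": [
    [[0,0,0,0],[0,0,0,0],[0,0,0,0],[0,0,0,0],[0,0,0,0],[0,0,0,0],[0,0,0,0],[0,0,0,0],[0,0,0,0],[0,0,0,0]]
  ],
  "claw": 6.32
}}

```text
clock: 11.3
tcp_pos: [0.5642, -0.0906, 0.0603]
ee_rot: [-2.073, -2.361, -0.0]
contact_force: [0.9, -0.3, -2.5]
width: 0.0634
gripper_force: 30.7
```

Emit:
{"method": "arm_command", "body": {
  "series": [
    [[0,0,0,0],[0,0,0,0],[0,0,0.3,0],[0,0,0.3,0],[0,0,0.3,0],[0,0.05,0.3,0],[0,0.05,0.3,0],[0,0.05,0.3,0],[0,0,0,0],[0,0,0,0]]
  ],
  "claw": 6.37
}}

```text
clock: 12.55
tcp_pos: [0.5643, -0.0891, 0.0783]
ee_rot: [2.073, 2.36, 0.0]
contact_force: [0.7, 0.0, -1.0]
width: 0.0636
gripper_force: 11.3
```

```bash
python3 -c "
from h import *
tilt(); print(np.round(arm.read_state()['moment'],3))"
```

```text
{'clock': 12.55, 'tcp_pos': [0.564, -0.089, 0.078], 'ee_rot': [2.073, 2.36, 0.0], 'qpos': [-0.301, 0.435, 0.511, 1.741, -0.243, 1.028, 0.426], 'contact_force': [0.732, 0.001, -1.047], 'width': 0.064, 'gripper_force': 11.341}
416 c [0.544 0.022 0.074] n [-0.039  0.126  0.991] res 0.0015 z 0.066 0.083
[-0.032 -0.13  -0.079]
```

Emit:
{"method": "arm_command", "body": {
  "series": [
    [[-0.06,0.5,1.57,0],[-0.06,0.5,1.57,0],[-0.08,0.7,1.16,0],[-0.08,0.7,1.16,0],[-0.08,0.7,1.16,0],[-0.12,0.97,0.94,0],[-0.12,0.97,0.94,0],[-0.12,0.97,0.94,0],[0,0,0,0],[0,0,0,0]]
  ],
  "claw": 6.37
}}

```text
clock: 13.85
tcp_pos: [0.5568, -0.0293, 0.1724]
ee_rot: [-2.073, -2.36, 0.001]
contact_force: [0.2, -0.8, -1.8]
width: 0.064
gripper_force: 11.1
```

```bash
python3 -c "
from h import *
p,Q=tilt((.5,.6,-.08,.08),.072,'s3'); print(np.round(arm.read_state()['moment'],3))
cv2.imwrite('pics/c3.png',cv2.resize(p[60:240,180:400,::-1],None,fx=2.5,fy=2.5))"
```

```text
{'clock': 13.85, 'tcp_pos': [0.557, -0.029, 0.172], 'ee_rot': [-2.073, -2.36, 0.001], 'qpos': [-0.429, 0.302, 0.521, 1.677, -0.159, 1.205, 0.259], 'contact_force': [0.227, -0.819, -1.783], 'width': 0.064, 'gripper_force': 11.108}
279 c [ 0.54  -0.001  0.146] n [-0.153  0.602  0.784] res 0.0046 z 0.078 0.19
[-0.116  0.011  0.029]
```

View pics/c3.png

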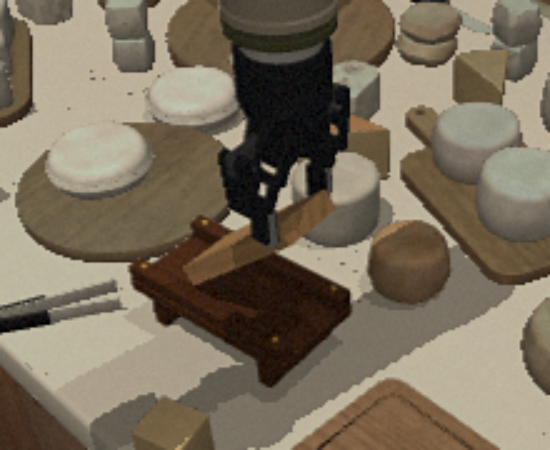

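Emit:
{"method": "arm_command", "body": {
  "series": [
    [[0,0,0,0],[0,0,0,0],[0,0,0,0],[0,0,0,0],[0,0,0,0],[0,0,0,0],[0,0,0,0],[0,0,0,0],[0,0,0,0],[0,0,0,0]]
  ],
  "claw": 6.385
}}

```text
clock: 15.15
tcp_pos: [0.557, -0.0291, 0.1727]
ee_rot: [2.073, 2.361, 0.0]
contact_force: [0.6, -2.0, 1.1]
width: 0.0637
gripper_force: 5.6
```

```bash
python3 -c "
from h import *
p,Q=tilt((.5,.6,-.08,.08),.072,'s4'); print(np.round(arm.read_state()['moment'],3))"
```

```text
{'clock': 15.15, 'tcp_pos': [0.557, -0.029, 0.173], 'ee_rot': [2.073, 2.361, 0.0], 'qpos': [-0.429, 0.302, 0.521, 1.676, -0.159, 1.206, 0.259], 'contact_force': [0.579, -1.999, 1.138], 'width': 0.064, 'gripper_force': 5.609}
194 c [ 0.549 -0.028  0.165] n [-0.075  0.752  0.655] res 0.0039 z 0.091 0.19
[-0.329  0.158  0.003]
```

Emit:
{"method": "arm_command", "body": {
  "series": [
    [[-0.11,0.88,0.5,0],[-0.11,0.88,0.5,0],[-0.11,0.88,0.48,0],[-0.11,0.88,0.46,0],[-0.12,0.98,0.34,0],[-0.12,0.98,0.28,0],[-0.12,0.98,0.2,0],[-0.12,0.98,0.15,0],[0,0,0,0],[0,0,0,0]]
  ],
  "claw": 6.385
}}

```text
clock: 16.45
tcp_pos: [0.5477, 0.045, 0.2017]
ee_rot: [2.073, 2.36, -0.001]
contact_force: [-0.1, 0.1, -1.5]
width: 0.0638
gripper_force: 5.3
```

```bash
python3 -c "
from h import *
p,Q=tilt((.48,.6,-.05,.12),.08,'s5'); print(np.round(arm.read_state()['moment'],3))
cv2.imwrite('pics/c5.png',cv2.resize(p[60:240,180:400,::-1],None,fx=2.5,fy=2.5))"
```

```text
{'clock': 16.45, 'tcp_pos': [0.548, 0.045, 0.202], 'ee_rot': [2.073, 2.36, -0.001], 'qpos': [-0.545, 0.256, 0.487, 1.657, -0.124, 1.26, 0.096], 'contact_force': [-0.079, 0.118, -1.547], 'width': 0.064, 'gripper_force': 5.26}
174 c [0.541 0.037 0.193] n [-0.096  0.956  0.278] res 0.0043 z 0.1 0.22
[-0.079  0.016 -0.009]
```

View pics/c5.png

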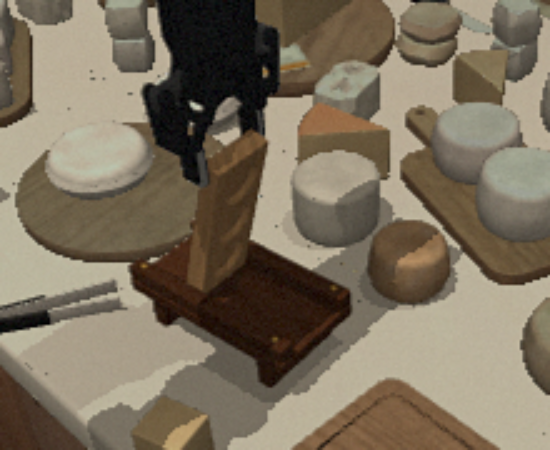

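Emit:
{"method": "arm_command", "body": {
  "series": [
    [[0,0,0,0],[0,0,0,0],[0,0,1,0],[0,0,2.5,0],[0,0,2.5,0],[0,0,1.5,0],[-0.3,-2.5,0,-0.7],[-0.5,-4.5,0,-0.7],[-0.5,-4.5,0,-0.7],[-0.5,-4.5,0,-0.7]]
  ],
  "claw": 6.22
}}

```text
clock: 17.75
tcp_pos: [0.5287, -0.1172, 0.2763]
ee_rot: [-2.132, -2.307, 0.001]
contact_force: [-0.2, -0.1, -1.9]
width: 0.0632
gripper_force: 44.1
```

Emit:
{"method": "arm_command", "body": {
  "series": [
    [[-0.6,-4.5,0,-0.7],[-0.6,-4.5,0,-0.7],[-0.6,-4.5,0,-0.7],[-0.6,-4.5,0,-0.7],[-0.6,-4.5,0,-0.7],[-0.6,-4.5,0,-0.7],[-0.1,-2,-2,0],[0,0,-3,0],[0,0,-2,0],[0,0,0,0]]
  ]
}}

```text
clock: 19.0
tcp_pos: [0.491, -0.4046, 0.2045]
ee_rot: [-2.212, -2.225, 0.002]
contact_force: [0.8, -0.7, -1.0]
width: 0.0629
gripper_force: 44.1
```

```bash
python3 -c "
from h import *
p,Q=tilt((.42,.58,-.5,-.25),.06,'s6'); print(np.round(arm.read_state()['moment'],3))
cv2.imwrite('pics/c6.png',cv2.resize(p[100:380,240:560,::-1],None,fx=2,fy=2))"
```

```text
{'clock': 19.0, 'tcp_pos': [0.491, -0.405, 0.205], 'ee_rot': [-2.212, -2.225, 0.002], 'qpos': [0.15, 0.5, 0.715, 1.41, -0.326, 1.357, 0.881], 'contact_force': [0.78, -0.731, -1.022], 'width': 0.063, 'gripper_force': 44.095}
685 c [ 0.473 -0.402  0.167] n [-0.007  0.955  0.297] res 0.0046 z 0.065 0.224
[-0.082 -0.019 -0.012]
```

View pics/c6.png

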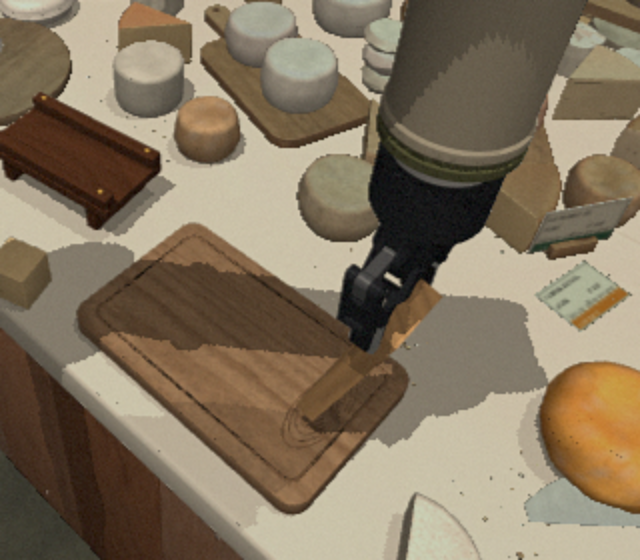

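Emit:
{"method": "arm_command", "body": {
  "series": [
    [[0,0,0,0],[0,0,-0.7,0],[0,0,-0.7,0],[0,0,-0.5,0],[0,0,-0.3,0],[0,0,-0.3,0],[0,0,-0.2,0],[0,0,-0.1,0],[0,0,-0.1,0],[0,0,0,0]]
  ],
  "claw": 6.37
}}

```text
clock: 20.3
tcp_pos: [0.4928, -0.4047, 0.1778]
ee_rot: [-2.213, -2.23, -0.0]
contact_force: [0.4, 0.2, -1.8]
width: 0.064
gripper_force: 10.9
```

Emit:
{"method": "arm_command", "body": {
  "series": [
    [[0,0,-0.1,0],[0,0,-0.1,0],[0,0,-0.1,0],[0,0,-0.1,0],[0,0,-0.1,0],[0,0,-0.1,0],[0,0,0,0],[0,0,0,0],[0,0,0,0],[0,0,0,0]]
  ],
  "claw": 6.37
}}

```text
clock: 21.55
tcp_pos: [0.4928, -0.4046, 0.1718]
ee_rot: [-2.213, -2.23, -0.0]
contact_force: [0.2, 0.2, -2.1]
width: 0.0636
gripper_force: 10.8
```

Emit:
{"method": "arm_command", "body": {
  "series": [
    [[0,0,-0.1,0],[0,0,-0.1,0],[0,0,-0.1,0],[0,0,-0.1,0],[0,0,-0.1,0],[0,0,0,0],[0,0,0,0],[0,0,0,0],[0,0,0,0],[0,0,0,0]]
  ],
  "claw": 6.37
}}

```text
clock: 22.8
tcp_pos: [0.4934, -0.4075, 0.1703]
ee_rot: [2.21, 2.223, -0.001]
contact_force: [-2.3, -2.3, 14.7]
width: 0.0642
gripper_force: 12.4
```

```bash
python3 -c "
from h import *
p,Q=tilt((.42,.58,-.45,-.3),.04,'s7'); print(np.round(arm.read_state()['moment'],3))"
```

```text
{'clock': 22.8, 'tcp_pos': [0.493, -0.408, 0.17], 'ee_rot': [2.21, 2.223, -0.001], 'qpos': [0.154, 0.523, 0.704, 1.458, -0.344, 1.28, 0.895], 'contact_force': [-2.256, -2.322, 14.687], 'width': 0.064, 'gripper_force': 12.376}
1891 c [ 0.456 -0.406  0.573] n [ 0.156 -0.056  0.986] res 0.0037 z 0.55 0.58
[-0.668  0.495 -0.01 ]
```

Emit:
{"method": "arm_command", "body": {
  "series": [
    [[0,0,0,0],[0,0,0,0],[0,0.86,0.15,0],[0,0.86,0.15,0],[0,0.86,0.1,0],[0,0.86,0.05,0],[0,0.86,0,0],[0,1.3,0,0],[0,1.3,-0.1,0],[0,0,0,0]]
  ],
  "claw": 6.385
}}

```text
clock: 24.1
tcp_pos: [0.4931, -0.334, 0.1702]
ee_rot: [-2.21, -2.231, -0.001]
contact_force: [0.1, 0.0, -0.8]
width: 0.0635
gripper_force: 5.7
```

```bash
python3 -c "
from h import *
p,Q=tilt((.42,.58,-.45,-.25),.04,'s8'); print(np.round(arm.read_state()['moment'],3))
cv2.imwrite('pics/c8.png',cv2.resize(p[100:380,240:560,::-1],None,fx=2,fy=2))"
```

```text
{'clock': 24.1, 'tcp_pos': [0.493, -0.334, 0.17], 'ee_rot': [-2.21, -2.231, -0.001], 'qpos': [0.01, 0.426, 0.71, 1.581, -0.289, 1.243, 0.78], 'contact_force': [0.07, 0.007, -0.756], 'width': 0.063, 'gripper_force': 5.714}
1365 c [ 0.485 -0.354  0.136] n [-0.04  -0.997  0.07 ] res 0.0048 z 0.043 0.194
[ 0.067 -0.039  0.03 ]
```

View pics/c8.png

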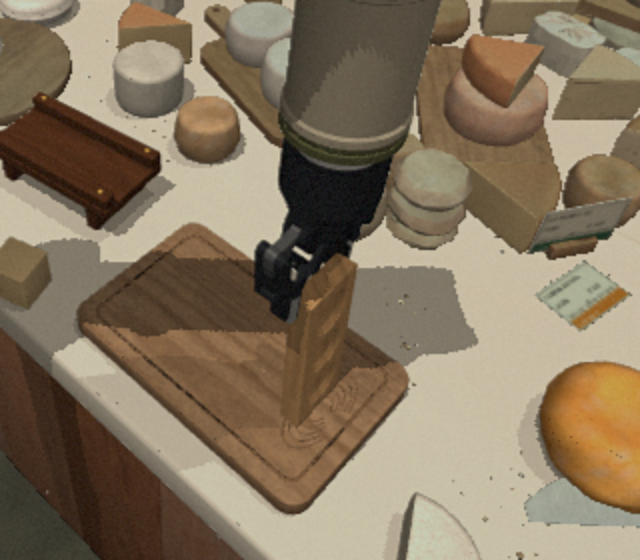

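Emit:
{"method": "arm_command", "body": {
  "series": [
    [[0,0,-0.3,0],[0,1.2,-0.3,0],[0,1.2,-0.3,0],[0,1.2,-0.3,0],[0,1.2,-0.4,0],[0,1.2,-0.5,0],[0,1.2,-0.6,0],[0,0,0,0],[0,0,0,0],[0,0,0,0]]
  ],
  "claw": 6.385
}}

```text
clock: 25.4
tcp_pos: [0.4928, -0.2641, 0.1434]
ee_rot: [2.214, 2.229, 0.0]
contact_force: [0.6, 1.5, 1.1]
width: 0.064
gripper_force: 7.9
```

```bash
python3 -c "
from h import *
p,Q=tilt((.42,.58,-.45,-.2),.04,'s9'); print(np.round(arm.read_state()['moment'],3))"
```

```text
{'clock': 25.4, 'tcp_pos': [0.493, -0.264, 0.143], 'ee_rot': [2.214, 2.229, 0.0], 'qpos': [-0.123, 0.363, 0.699, 1.715, -0.253, 1.156, 0.654], 'contact_force': [0.617, 1.527, 1.118], 'width': 0.064, 'gripper_force': 7.863}
2377 c [ 0.488 -0.315  0.109] n [-0.035 -0.872  0.489] res 0.0036 z 0.042 0.18
[ 0.384  0.162 -0.048]
```

Emit:
{"method": "arm_command", "body": {
  "series": [
    [[0,1.05,-0.7,0],[0,1.05,-0.7,0],[0,1.05,-0.7,0],[0,0.8,-0.9,0],[0,0.8,-0.9,0],[0,0.8,-0.9,0],[0,0.5,-1.0,0],[0,0.5,-1.0,0],[0,0.5,-1.0,0],[0,0,0,0]]
  ],
  "claw": 6.385
}}

```text
clock: 26.7
tcp_pos: [0.4922, -0.1927, 0.0643]
ee_rot: [-2.212, -2.229, 0.002]
contact_force: [0.5, 0.5, -0.4]
width: 0.0641
gripper_force: 8.7
```

```bash
python3 -c "
from h import *
p,Q=tilt((.42,.58,-.38,-.15),.035,'s10'); print(np.round(arm.read_state()['moment'],3))
cv2.imwrite('pics/c10.png',cv2.resize(p[100:380,240:560,::-1],None,fx=2,fy=2))"
```

```text
{'clock': 26.7, 'tcp_pos': [0.492, -0.193, 0.064], 'ee_rot': [-2.212, -2.229, 0.002], 'qpos': [-0.219, 0.393, 0.648, 1.87, -0.283, 0.973, 0.562], 'contact_force': [0.463, 0.49, -0.442], 'width': 0.064, 'gripper_force': 8.733}
2682 c [ 0.49  -0.277  0.068] n [-0.009 -0.37   0.929] res 0.0033 z 0.038 0.104
[ 0.191  0.073 -0.024]
```

View pics/c10.png

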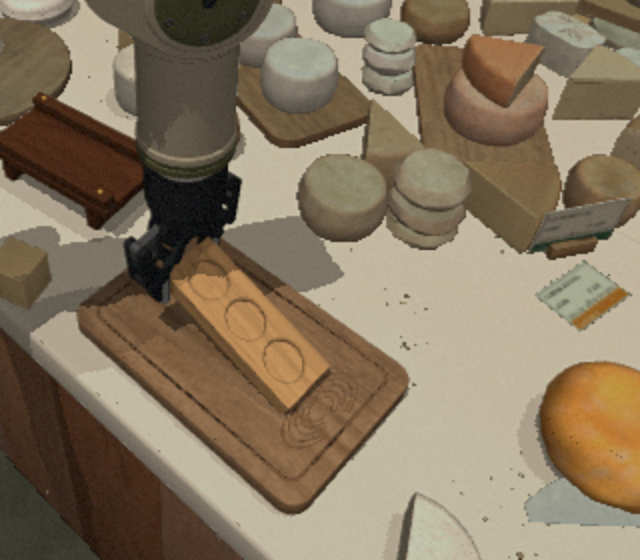

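Emit:
{"method": "arm_command", "body": {
  "series": [
    [[0,0.2,-0.6,0],[0,0.2,-0.6,0],[0,0.1,-0.6,0],[0,0.1,-0.6,0],[0,0,-0.3,0],[0,0,0,0],[0,0,0,0],[0,0,0,0],[0,0,0,0],[0,0,0,0]]
  ],
  "claw": 6.385
}}

```text
clock: 28.0
tcp_pos: [0.4927, -0.1873, 0.0383]
ee_rot: [2.213, 2.229, -0.0]
contact_force: [-0.7, 0.1, -1.3]
width: 0.0638
gripper_force: 8.9
```

```bash
python3 -c "
from h import *
p,Q=tilt((.42,.58,-.38,-.15),.035,'s11'); print(np.round(arm.read_state()['moment'],3))"
```

```text
{'clock': 28.0, 'tcp_pos': [0.493, -0.187, 0.038], 'ee_rot': [2.213, 2.229, -0.0], 'qpos': [-0.211, 0.428, 0.629, 1.894, -0.312, 0.918, 0.574], 'contact_force': [-0.748, 0.095, -1.274], 'width': 0.064, 'gripper_force': 8.938}
2557 c [ 0.491 -0.276  0.055] n [-0.006 -0.206  0.978] res 0.0033 z 0.036 0.079
[-0.017  0.083 -0.057]
```

Emit:
{"method": "arm_command", "body": {
  "series": [
    [[0,0,0,0],[0,0,0,0],[0,0,-0.2,0],[0,0,-0.2,0],[0,0,-0.2,0],[0,0,0,0],[0,0,0,0],[0,0,0,0],[0,0,0,0],[0,0,0,0]]
  ],
  "claw": 6.4
}}

```text
clock: 29.3
tcp_pos: [0.4928, -0.1871, 0.0323]
ee_rot: [-2.213, -2.23, -0.0]
contact_force: [-0.7, 0.5, -0.3]
width: 0.0639
gripper_force: 0.4
```

```bash
python3 -c "
from h import *
p,Q=tilt((.42,.58,-.38,-.15),.035,'s12')"
```

```text
{'clock': 29.3, 'tcp_pos': [0.493, -0.187, 0.032], 'ee_rot': [-2.213, -2.23, -0.0], 'qpos': [-0.207, 0.437, 0.624, 1.898, -0.32, 0.907, 0.58], 'contact_force': [-0.67, 0.542, -0.306], 'width': 0.064, 'gripper_force': 0.383}
1368 c [ 0.492 -0.276  0.041] n [0.007 0.003 1.   ] res 0.0015 z 0.035 0.045
```

Emit:
{"method": "arm_command", "body": {
  "series": [
    [[0,0,0,0],[0,0,0,0],[0,0,0,0],[0,0,0,0],[0,0,2,0],[0,0,4,0],[0,0,4,0],[0,0,4,0],[0,0,0,0],[0,0,0,0]]
  ],
  "claw": 8.5
}}

```text
clock: 30.6
tcp_pos: [0.4925, -0.1868, 0.1717]
ee_rot: [-2.212, -2.229, -0.0]
contact_force: [0.1, 0.8, -0.2]
width: 0.0851
gripper_force: 0.0
```

```bash
python3 -c "
from h import *
p,Q=tilt((.42,.58,-.4,-.12),.036,'s13')
r=cv2.minAreaRect(Q[:,:2].astype(np.float32)*1000);print(r)
cv2.imwrite('pics/c13.png',cv2.resize(p[80:380,180:560,::-1],None,fx=2,fy=2))"
```

```text
{'clock': 30.6, 'tcp_pos': [0.493, -0.187, 0.172], 'ee_rot': [-2.212, -2.229, -0.0], 'qpos': [-0.291, 0.253, 0.7, 1.763, -0.175, 1.189, 0.467], 'contact_force': [0.066, 0.824, -0.196], 'width': 0.085, 'gripper_force': 0.0}
1119 c [ 0.492 -0.272  0.042] n [ 0.004 -0.     1.   ] res 0.0012 z 0.037 0.046
((492.1898193359375, -265.662841796875), (62.64176559448242, 167.3456268310547), 0.5296925902366638)
```

View pics/c13.png

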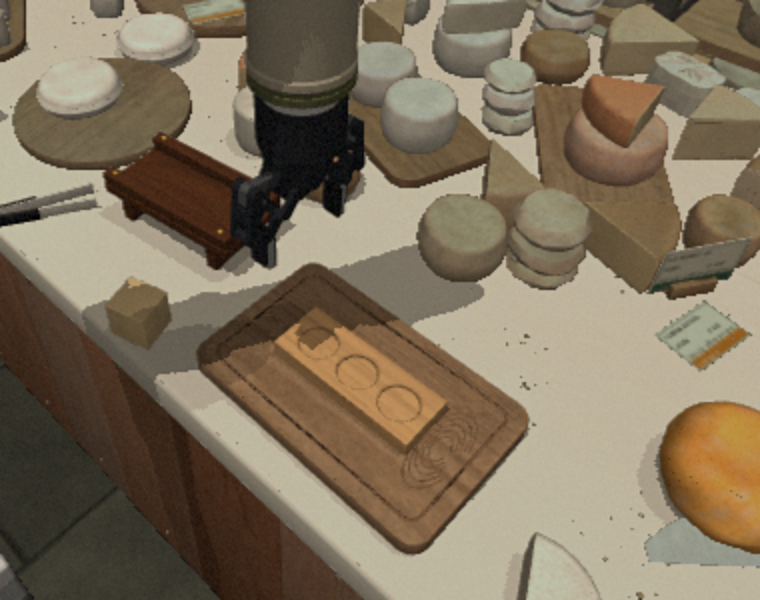

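The plank lies flat in the middle of the board with its hollows up. The gripper is clear of everything.

```bash
python3 -c "
from bench import order
print(order.job_done())"
```

```text
the job is handed in; nothing more can be done
None
```

The plank is turned over and lies flat, hollows up, centred on the carved board; the cheeses were left where they stood, and I handed the job in after about 31 s on the robot's clock, though the hand-in returned no verdict.

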